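# Nest a cheese mould loosely on the sprung draining rack

## Task

Pick up the loose tapered cheese mould and nest it, foot first, in the leaning mould on the draining rack. Guide it well in, then let go and let it rest there loosely under its own weight: do not push it home, because tapered moulds jam and the rack's spring would sink. Do not knock over or shift the jars, tape and marker beside the work.

Things in the scene. Friction and masses are not known exactly. Their poses are not given: they have to be found in the camera images.
- mould: the loose cheese mould: open tapered white plastic cup with small dark drain holes, upright on the worktop. Height 110 mm, outer diameter 46 mm at the foot, 64 mm at the rim (straight taper), wall 4 mm, closed foot, round; 75 to 155 g. Origin at the centre of the foot's underside, z along its axis to the mouth. Can be gripped across its outside 18 mm below the rim (61 mm wide).
- mould_foot (a point): the centre of the underside of the loose mould's foot, axes as mould
- mould_rim (a point): the centre of the loose mould's mouth, in the plane of the rim, 110 mm from the foot
- rack: draining rack fixed to the worktop: steel base plate 135 x 115 x 8 mm with a wire ring on four legs that holds a second mould, leaning towards the rack's own -x, 0.5 rad (29 degrees) from vertical; top about 180 mm high. Origin under the plate's centre. With its foot 40 mm inside, the loose mould has nearly 2 mm of play to each side; let go there, it slides down by itself.
- nest_mouth (a point): centre of the mouth of the mould held in the rack, in its rim plane, about 165 mm above the worktop. z points out of the mouth along the leaning axis, y is level. Same shape as the loose mould: inside 56 mm wide at the mouth, 1.64 mm less per 10 mm of depth. The loose mould touches all round and starts to wedge with its foot about 61 mm inside, its rim then 49 mm out of the mouth.
- rack_mould (a joint): how far the rack's mould has been pushed down along its axis against the spring beneath it, m: 0 up at its stop, at most 0.030. It starts to sink at about 2 N and gives about 2.5 mm per further newton.
- honey_jar: bystander: closed jar with a red lid, 65 mm across, 100 mm high, origin under its centre
- mustard_jar: bystander: closed jar with a red lid, 62 mm across, 86 mm high, origin under its centre
- tape_roll: bystander: roll of brown tape lying flat, 73 mm across, 19 mm high, origin under its centre
- marker: bystander: blue felt marker lying flat, 130 mm long along its y, 14 mm thick, origin under its centre
- wire_cutter: fixed obstacle right of the work: cheese wire cutter, a white slab with a bent bow and wooden handle standing up to about 300 mm high, some 35 mm to the +y side of its origin (origin at worktop level); pass above it or on the robot's side of it.

How it is judged (in metres and radians):
On the way:
1. the loose mould, still held in the fingers, is guided foot first at least 25 mm into the rack's mould (z of mould_foot in the frame of nest_mouth below -0.025 m and distance between mould_foot and nest_mouth below 0.08 m and angle between the z axis of mould and the z axis of nest_mouth, either way round below 0.2 rad and contact force between the fingers and mould above 0.3 N), for 0.1 s.
At the end, for the whole second after the job is handed in: The loose mould rests, released and still, foot first in the rack's mould with its foot 45 to 80 mm inside, axes within 7 degrees, and the rack's spring no more than 8 mm down (z of mould_foot in the frame of nest_mouth below -0.045 m and distance between mould_foot and nest_mouth below 0.08 m and z of mould_rim in the frame of nest_mouth above 0.03 m and angle between the z axis of mould and the z axis of nest_mouth, either way round below 0.12 rad and value of joint rack_mould below 0.008 m and linear speed of mould below 0.02 m/s); the robot touches nothing.
It fails at once if the moulds are pushed together so hard that the rack's spring sinks more than 15 mm (jammed) (value of joint rack_mould above 0.015 m).
It fails at once if a jar, the tape roll or the marker is shifted more than 30 mm or a jar is tipped over (distance of any of honey_jar, mustard_jar, tape_roll, marker from where it was at the start of the episode above 0.03 m or angle between any of honey_jar, mustard_jar's own z axis and vertical above 0.5 rad).
It also fails if it takes over 48 s, if anything falls off the work surface, if the arm or the gripper's body presses on something with over 40 N, if the wrist force passes 120 N, or if a joint passes its speed limit or range.

## Robot

A 6-joint arm with a two-finger parallel gripper is mounted at the origin on a cart in front of the work surface, level with it; the furniture and walls round the work are solid. World frame = base frame: x ahead of the robot, y to its left, z up, the work surface at z = 0. Lengths are in mm, angles in rad, forces in N, time in s.
With the tool pointing down it reaches from about 275 to 1000 mm from the base axis. Payload 8.4 kg.
Tool frame: the origin (TCP) lies on the centre line of the jaws, within the pads' length; the fingertips stand 17 mm ahead of it and the grasp point (between the pads) lies 2 mm behind it (r.tcp_to_tips is the z of the fingertips in the tool frame, in mm); z points along the fingers, y is the direction in which the jaws open and shut (so a half turn about z gives the same grasp; the last joint's range is limited). The gripper opens to 85 mm and grips with 20 to 120 N. Pads are 22 mm wide; open, the fingers measure 114 mm over their backs; the gripper's body (76 mm by 85 mm) begins 54 mm behind the grasp point. The pads swing forward as they close: fully open they stand 13 mm farther back than shut.
Start: joints at [-1.18, 0.353, 1.633, -0, 1.155, -0.002], TCP at [239.234, -577.404, 220.681] pointing down, gripper open.
Joint ranges: [-2.63, 2.63], [-0.92, 2.1], [0.06, 2.66], [-1.3, 4.44], [0, 2.69], [-3.02, 3.02]. Speed limits (rad/s): [2.22, 2.22, 2.79, 3.14, 3.14, 3.14].

## Interface

Orientations are given as [roll, pitch, yaw] about the fixed x, y, z axes, in that order (R = Rz(yaw) Ry(pitch) Rx(roll)).
In Python, from rig import r, cams, job gives the robot as it stands.
- The arm moves only by the tool drive_tool, never from a script. Its argument "deltas" is a list of rows, each a list of 4 numbers: the shift along the tool's x, y, z in cm, then the turn about the tool's z in rad. In form: [[x, y, z, roll], ...]. A call has 1 to 12 rows; each row shifts and turns the commanded pose from where the row before left it, along the tool's axes as they then stand; what a row does not reach is not made up. A row lasts 1/12 s, in which the tool goes at most 41.7 mm and 7.16 degrees, less where a joint would pass 70% of its speed; a pose out of reach is approached as far as the arm can. A call with a gripper value outside its range is refused whole. "jaw" is the closure, from 0 (fully open) to 1 (shut), set as the call begins (left out, the last holds). The fingers move at their own pace and stop on an object; "force" is the grip in N (left out, the last holds). Time passes only in rows, so rows that do not move let the fingers close. It gives the time, the measured TCP pose, the force and the opening at its end, in the units of the state.
- r.sense(): the state, without advancing time (a new reading comes with each control period).
- cams.grab_frame(name): name is "scene" or "top"; returns (picture, depth): 480x640x3 uint8, red, green, blue; 480x640 float32, mm along the optical axis (not along the pixel's ray), 0 where there is no reading.
- cams.camera_params(name): a dict with "fx", "fy", "cx", "cy" (pixels), "R" (3x3) and "t" (3): a world point X has camera coordinates R X + t. Camera axes: x right, y down, z forward; pixel columns grow to the right and rows downward; lengths in mm; the calibration is good to about 2 mm. A picture is of the moment at which its call begins. camera_params takes no time and is no camera call.
- job.sign_off(): hands the job in, once; it reports no verdict.
The state is a dict: "clock": time; "qpos": joint angles; "qvel": joint speeds; "joint_efforts": joint torques, N m; "eef_pos": TCP position; "tcp_rot": TCP orientation; "contact_force": force on the tool from outside, world axes, zero at the start; "wrist_torque": the same for the moment, N m; "opening": opening from 0.0 (shut) to 1.0 (fully open).
Only numpy, scipy, OpenCV 4.12 (cv2) and the standard library are available. Lean on these libraries where they do the work, as an engineer would, in place of code of your own. Each camera call takes 0.05 s, during which the arm holds its last target. There are 200 camera calls.

## Working session

There is one attempt and no reset: what is moved stays moved. The work goes in short steps, Python scripts to look and compute and a tool call to move; the robot and the scene stay as the last step left them, time stands still between calls to the robot, and variables do not carry over. Pictures are saved under pics/ and viewed, about 8 in all and at most 12, crops included, and the job is handed in when it is done.

Besides the shell and the picture viewer there is one more tool, called as name(argument=value, ...), one argument or row to a line, values as JSON. drive_tool: Moves the arm, as the interface text tells. Its arguments: {"type":"object","properties":{"deltas":{"type":"array"},"jaw":{"type":"number"},"force":{"type":"number"}},"required":["deltas"]}

```bash
mkdir -p pics; ls; python3 - <<'E'
from rig import r,cams,job
import cv2,numpy as np
for n in("scene","top"):
    p,d=cams.grab_frame(n); cv2.imwrite(f"pics/{n}0.png",p[:,:,::-1]); np.save(f"{n}0.npy",d)
    c=cams.camera_params(n); print(n,{k:np.round(v,3).tolist() for k,v in c.items()})
print(r.sense())
E
```

```text
pics
scene {'fx': 620.613, 'fy': 620.613, 'cx': 296.131, 'cy': 242.059, 'R': [[-0.9, -0.436, 0.007], [-0.335, 0.682, -0.651], [0.279, -0.588, -0.759]], 't': [420.091, 258.023, 1388.071]}
top {'fx': 594.067, 'fy': 594.067, 'cx': 326.952, 'cy': 239.534, 'R': [[0.021, -1.0, 0.0], [-0.983, -0.02, -0.185], [0.185, 0.003, -0.983]], 't': [-16.744, 517.463, 1710.605]}
{'clock': 0.1, 'qpos': array([-1.18038572e+00,  3.53611849e-01,  1.63406103e+00,  7.26347135e-06,
        1.15523517e+00, -2.42006174e-03]), 'qvel': array([ 0.00013924, -0.00199893, -0.00264965,  0.00131542,  0.00078572,
        0.00069953]), 'joint_efforts': array([ 1.91328858e-03, -6.06355548e+01, -3.42817783e+01,  4.51413405e-05,
        3.91992886e-03, -4.66713047e-06]), 'eef_pos': array([ 239.07006613, -576.97518244,  220.01565172]), 'tcp_rot': array([-3.14027728e+00, -9.82472479e-06,  3.92827727e-01]), 'contact_force': array([-0.07259991, -1.45806416,  0.3311594 ]), 'wrist_torque': array([-0.0572108 ,  0.0435551 , -0.01440704]), 'opening': 1.000345745131984}
```

View pics/scene0.png

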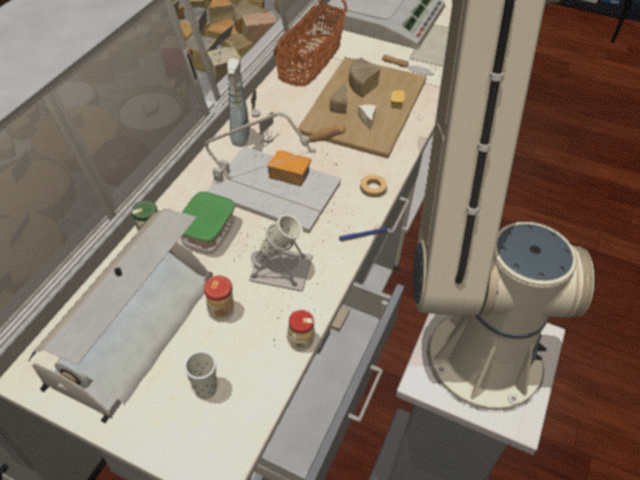

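View pics/top0.png

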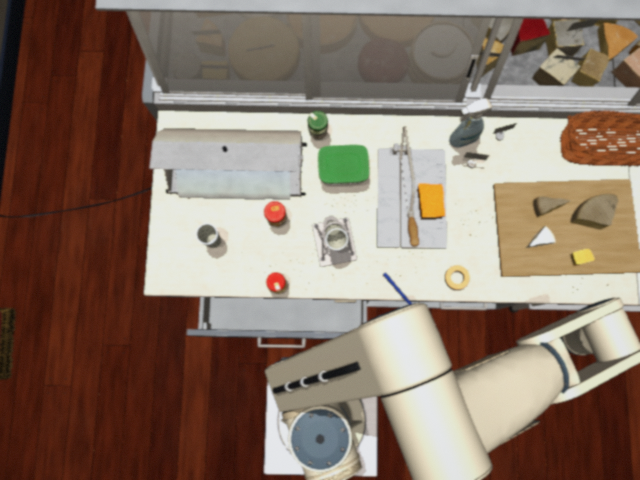

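The top view shows the loose mould at about (208,237) and the rack mould's mouth at about (337,235). The jars are at (275,213) and (276,282), and the marker is at (397,288). The tool always points down, so I'll have to pivot the mould in the jaws to get the 29° lean. Next I'll measure from depth.

```bash
cat > h.py <<'E'
import numpy as np,cv2
from rig import r,cams,job
def cloud(n,d=None,rgb=False):
    if d is None: p,d=cams.grab_frame(n)
    c=cams.camera_params(n); v,u=np.mgrid[0:480,0:640]
    X=np.stack([(u-c['cx'])/c['fx']*d,(v-c['cy'])/c['fy']*d,d],-1)-np.array(c['t'])
    W=X@np.array(c['R']); W[d<=0]=np.nan
    return W
E
python3 - <<'E'
from h import *
for n in("top","scene"):
    W=cloud(n,np.load(n+"0.npy")); np.save(n+"W.npy",W)
top=np.load("topW.npy"); sc=np.load("sceneW.npy")
f=lambda a:np.round(a).tolist()
for nm,W,boxs in(("top",top,dict(mould=(190,218,228,255),rack=(308,208,362,272),honey=(262,200,288,226),must=(264,270,290,294),table=(160,255,200,290))),
  ("scene",sc,dict(mould=(180,345,222,402),rack=(245,205,318,295),table=(60,380,120,410)))):
    for k,(a,b,c,d) in boxs.items():
        P=W[b:d,a:c].reshape(-1,3);P=P[~np.isnan(P[:,0])]
        print(nm,k,len(P),"zmed",f(np.nanpercentile(P[:,2],[1,10,50,90,99])))
        for lo,hi in((60,88),(88,104),(104,118),(118,140),(140,155),(155,170),(170,200)):
            Q=P[(P[:,2]>lo)&(P[:,2]<hi)]
            if len(Q)>6: print("   z",lo,hi,len(Q),"x",f(np.percentile(Q[:,0],[2,50,98])),"y",f(np.percentile(Q[:,1],[2,50,98])))
p=cv2.imread("pics/top0.png")[190:300,180:380]; q=cv2.imread("pics/scene0.png")[190:300,180:340]
p=cv2.resize(p,(800,440),interpolation=2);q=cv2.resize(q,None,fx=3.2,fy=3.2,interpolation=2)
cv2.imwrite("pics/top1.png",p);cv2.imwrite("pics/sc1.png",q)
E
```

```text
top mould 1403 zmed [-11.0, -6.0, 2.0, 96.0, 113.0]
   z 60 88 106 x [489.0, 522.0, 543.0] y [312.0, 349.0, 368.0]
   z 88 104 61 x [489.0, 527.0, 546.0] y [310.0, 354.0, 372.0]
   z 104 118 104 x [487.0, 516.0, 548.0] y [310.0, 343.0, 370.0]
top rack 3445 zmed [-10.0, -5.0, 4.0, 125.0, 172.0]
   z 60 88 122 x [489.0, 530.0, 567.0] y [-70.0, -26.0, 18.0]
   z 88 104 64 x [499.0, 515.0, 565.0] y [-67.0, -28.0, 13.0]
   z 104 118 60 x [498.0, 507.0, 541.0] y [-66.0, -31.0, 13.0]
   z 118 140 177 x [483.0, 522.0, 552.0] y [-60.0, -28.0, 8.0]
   z 140 155 114 x [472.0, 491.0, 551.0] y [-57.0, -33.0, -1.0]
   z 155 170 65 x [477.0, 511.0, 535.0] y [-62.0, -20.0, -1.0]
   z 170 200 40 x [502.0, 522.0, 528.0] y [-56.0, -24.0, -1.0]
top honey 673 zmed [-8.0, -2.0, 92.0, 101.0, 105.0]
   z 60 88 42 x [558.0, 564.0, 606.0] y [118.0, 139.0, 177.0]
   z 88 104 362 x [560.0, 589.0, 618.0] y [120.0, 150.0, 178.0]
   z 104 118 19 x [559.0, 582.0, 614.0] y [130.0, 151.0, 176.0]
top must 622 zmed [-10.0, -4.0, 64.0, 88.0, 93.0]
   z 60 88 243 x [360.0, 386.0, 413.0] y [115.0, 140.0, 165.0]
   z 88 10
[... 315 characters left out ...]
0, 548.0] y [312.0, 340.0, 373.0]
scene rack 6549 zmed [-6.0, -3.0, 7.0, 131.0, 168.0]
   z 60 88 134 x [489.0, 537.0, 566.0] y [-14.0, 3.0, 23.0]
   z 88 104 97 x [490.0, 536.0, 562.0] y [-33.0, 2.0, 18.0]
   z 104 118 143 x [490.0, 510.0, 553.0] y [-51.0, -4.0, 16.0]
   z 118 140 343 x [485.0, 516.0, 550.0] y [-55.0, -13.0, 12.0]
   z 140 155 254 x [472.0, 501.0, 539.0] y [-60.0, -36.0, 3.0]
   z 155 170 167 x [481.0, 510.0, 532.0] y [-61.0, -11.0, 3.0]
   z 170 200 55 x [505.0, 520.0, 526.0] y [-54.0, -18.0, 1.0]
scene table 1793 zmed [-4.0, -1.0, 23.0, 67.0, 95.0]
   z 60 88 223 x [684.0, 713.0, 766.0] y [441.0, 483.0, 485.0]
   z 88 104 54 x [708.0, 731.0, 754.0] y [480.0, 483.0, 484.0]
```

View pics/top1.png

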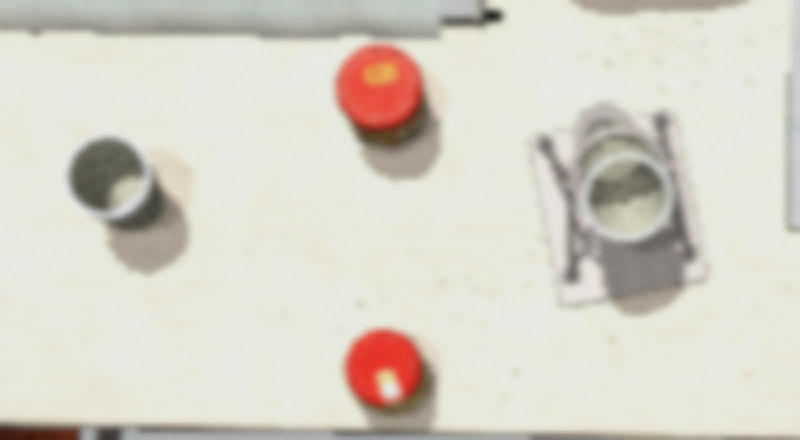

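View pics/sc1.png

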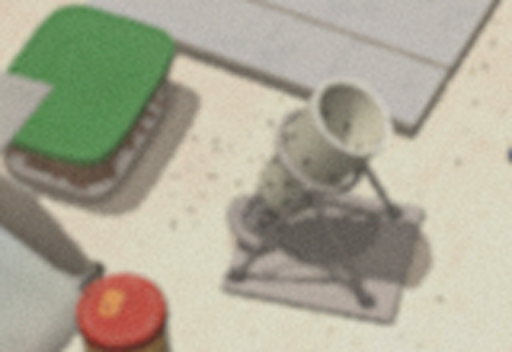

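The crops show the rack mould leaning towards the robot, with the rack yawed about +0.2 rad. I'll fit the cup model to both clouds.

```bash
cat > fit.py <<'E'
from h import *
from scipy.optimize import least_squares
def cupdist(P,m,ax):
    # m: mouth centre, ax: out of the mouth; signed distance to nearest wall surface
    q=P-m; s=q@ax; rad=np.linalg.norm(q-s[:,None]*ax,axis=1)
    ro=32+s*9/110; d1=rad-ro; d2=rad-(ro-4)
    d=np.where(abs(d1)<abs(d2),d1,d2)
    return np.where(s>0,np.hypot(s,np.clip(abs(rad-30)-2,0,None)),d), s,rad
def axis(yaw,tilt): return np.array([-np.cos(yaw)*np.sin(tilt),-np.sin(yaw)*np.sin(tilt),np.cos(tilt)])
def fit(P,x0,tilt=None,iters=4):
    x=np.array(x0,float)
    g=lambda x:(x[:3],axis(x[3],tilt if tilt is not None else x[4]))
    for _ in range(iters):
        d,s,rad=cupdist(P,*g(x)); k=(s>-75)&(s<8)&(rad<42)
        x=least_squares(lambda x:cupdist(P[k],*g(x))[0],x,loss='soft_l1',f_scale=3).x
    return x,k.sum(),np.median(abs(cupdist(P[k],*g(x))[0]))
E
python3 - <<'E'
from fit import *
for nm in("top","scene"):
    W=np.load(nm+"W.npy"); P=W.reshape(-1,3); P=P[~np.isnan(P[:,0])]
    R=P[(P[:,2]>70)&(abs(P[:,0]-520)<90)&(abs(P[:,1]+28)<70)]
    for x0,t in (([500,-28,165,.2],.5),([500,-28,165,.2,.5],None)):
        x,n,e=fit(R,x0,t); print(nm,"nest",np.round(x,2),n,round(e,2))
    M=P[(P[:,2]>20)&(abs(P[:,0]-517)<60)&(abs(P[:,1]-341)<60)]
    x,n,e=fit(M,[517,341,110,0],0.0); print(nm,"mould",np.round(x,2),n,round(e,2))
# plate yaw from top: pixels z 3..14 grey
p=cv2.imread("pics/top0.png"); hsv=cv2.cvtColor(p,cv2.COLOR_BGR2GRAY)
W=np.load("topW.npy")
print("gray table/plate",hsv[250,290],hsv[255,317],hsv[215,317])
E
```

```text
top nest [ 5.0092e+02 -3.1270e+01  1.6786e+02  3.0000e-01] 487 1.2
top nest [ 4.9984e+02 -3.1910e+01  1.6734e+02  3.0000e-01  5.4000e-01] 490 1.23
top mould [517.03 340.72 116.31   0.  ] 330 0.73
scene nest [ 4.9746e+02 -3.1060e+01  1.6563e+02  4.7000e-01] 965 1.28
scene nest [ 4.9796e+02 -3.1380e+01  1.6631e+02  5.0000e-01  4.8000e-01] 964 1.22
scene mould [517.2  341.59 113.7    0.  ] 1020 0.78
gray table/plate 230 215 232
```

```bash
python3 - <<'E'
from fit import *
c=cams.camera_params("top");R=np.array(c['R']);t=np.array(c['t'])
C=[]
for u,v in((530,138),(672,110),(708,275),(563,305)):
    u,v=u/4+180,v/4+190
    ray=R.T@np.array([(u-c['cx'])/c['fx'],(v-c['cy'])/c['fy'],1]); o=-R.T@t
    C.append((o+ray*(8-o[2])/ray[2])[:2])
C=np.array(C);print(C.round(),C.mean(0).round(1))
for a,b,off in((0,1,'y'),(3,2,'y'),(3,0,'x'),(2,1,'x')):
    e=C[b]-C[a]; print(off,np.linalg.norm(e).round(),np.degrees(np.arctan2(e[1],e[0])).round(1))
W=np.load("sceneW.npy")
P=np.concatenate([np.load(n+"W.npy").reshape(-1,3) for n in("top","scene")]);P=P[~np.isnan(P[:,0])]
Q=P[(P[:,2]>95)&(abs(P[:,0]-520)<90)&(abs(P[:,1]+28)<70)]
for y in(.2,.3,.4): 
    x,n,e=fit(Q,[500,-30,165,y],.5);print(np.round(x,2),n,e)
E
```

```text
[[571.  39.]
 [595. -69.]
 [468. -98.]
 [443.  11.]] [519.4 -29. ]
y 110.0 -77.4
y 111.0 -77.0
x 131.0 12.4
x 130.0 12.8
[ 4.9914e+02 -3.0840e+01  1.6672e+02  4.2000e-01] 1438 1.3227226284194664
[ 4.9915e+02 -3.0850e+01  1.6670e+02  4.2000e-01] 1438 1.3244499202547058
[ 4.9920e+02 -3.0560e+01  1.6653e+02  4.1000e-01] 1439 1.3348697860911116
```

The plate gives a rack yaw of 0.22, and its edges measure 110 x 130 mm, as they should. The loose mould is at (517,341) with its rim at about 113 mm. The nest mouth is at about (499,-31,166). Now I'll turn the tool to yaw 0.22 and travel high on the robot's side.

drive_tool(
  deltas=[
    [0,0,-3,0.0865],
    [0,0,-3,0.0865],
    [1.0,-2.4,-3,0],
    [1.4,-3.4,0,0],
    [1.4,-3.4,0,0],
    [1.4,-3.4,0,0],
    [1.4,-3.4,0,0],
    [1.4,-3.4,0,0],
    [1.4,-3.4,0,0],
    [1.4,-3.4,0,0],
    [1.4,-3.4,0,0],
    [1.4,-3.4,0,0],
  ],
  jaw=0,
  force=20,
)

```text
clock: 1.1
eef_pos: [299.6, -223.9, 310.5]
tcp_rot: [-3.141, 0.0, 0.219]
contact_force: [0.9, -0.2, 0.6]
opening: 0.997
```

drive_tool(
  deltas=[
    [1.5,-3.5,0,0],
    [1.5,-3.5,0,0],
    [1.5,-3.5,0,0],
    [1.5,-3.5,0,0],
    [2.3,-3.2,0,0],
    [2.3,-3.2,0,0],
    [2.3,-3.2,0,0],
    [2.3,-3.2,0,0],
    [2.3,-3.2,0,0],
    [2.3,-3.2,0,0],
    [2.3,-3.2,0,0],
    [2.3,-3.2,0,0],
  ],
)

```text
clock: 2.1
eef_pos: [451.9, 216.1, 310.4]
tcp_rot: [3.141, 0.0, 0.22]
contact_force: [1.1, -1.1, -0.1]
opening: 1.002
```

drive_tool(
  deltas=[
    [2.27,-2.7,0,0],
    [2.27,-2.7,0,0],
    [2.27,-2.7,0,0],
    [2.27,-2.7,0,0],
    [0,0,4,0],
    [0,0,4,0],
    [0,0,4,0],
    [0,0,3,0],
    [0,0,0,0],
  ],
)

```text
clock: 2.85
eef_pos: [512.9, 336.7, 153.8]
tcp_rot: [3.138, 0.011, 0.22]
contact_force: [-0.5, -0.9, -0.1]
opening: 0.997
```

```bash
python3 - <<'E'
from h import *
print(np.round(r.sense()['eef_pos'],1))
ps=[]
for n,c in(("scene",(300,120,460,280)),("top",(150,280,170,290))):
    p,d=cams.grab_frame(n); np.save(n+"1.npy",d); a,b,e,f=c; ps.append(cv2.resize(p[a:b,e:f,::-1] if 0 else p[a:b,e-0:f,::-1],(400,400)) if 0 else p)
a=ps[0][270:450,100:280,::-1]; b=ps[1][160:310,140:290,::-1]
cv2.imwrite("pics/g1.png",np.hstack([cv2.resize(a,(400,400)),cv2.resize(b,(400,400))]))
E
```

```text
[512.9 336.7 153.8]
```

View pics/g1.png

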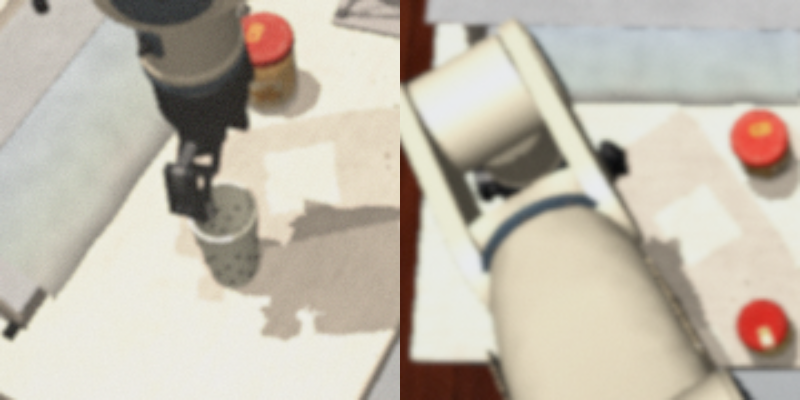

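The jaws are over the mould in the left half at about (225,210), and the jars are untouched. I'll let it settle and re-read the pose.

drive_tool(
  deltas=[
    [0,0,0,0],
    [0,0,0,0],
    [0,0,0,0],
  ],
)

```text
clock: 3.2
eef_pos: [518.0, 339.9, 163.1]
tcp_rot: [-3.14, -0.003, 0.22]
contact_force: [0.1, -0.3, 0.6]
opening: 1.0
```

drive_tool(
  deltas=[
    [-0.05,-0.1,1,0],
    [0,0,1.5,0],
    [0,0,1.5,0],
    [0,0,1.5,0],
    [0,0,1,0],
    [0,0,0.6,0],
    [0,0,0,0],
    [0,0,0,0],
    [0,0,0,0],
  ],
)

```text
clock: 3.95
eef_pos: [516.7, 340.4, 90.5]
tcp_rot: [-3.141, -0.001, 0.22]
contact_force: [0.3, 0.0, -0.2]
opening: 1.002
```

drive_tool(
  deltas=[
    [0,0,0,0],
    [0,0,0,0],
    [0,0,0,0],
    [0,0,0,0],
    [0,0,0,0],
    [0,0,0,0],
    [0,0,0,0],
    [0,0,0,0],
  ],
  jaw=1,
  force=20,
)

```text
clock: 4.62
eef_pos: [516.9, 340.3, 90.9]
tcp_rot: [-3.141, -0.002, 0.22]
contact_force: [-0.2, -1.0, 5.7]
opening: 0.72
```

Gripped: opening 0.72 is 61 mm. Next I'll pivot the mould in the light grip by rocking it over its foot edge along tool -x, which is the lean direction.

drive_tool(
  deltas=[
    [-0.46,0,0,0],
    [-0.47,0,-0.08,0],
    [-0.47,0,-0.06,0],
    [-0.47,0,-0.03,0],
    [-0.47,0,-0.01,0],
    [-0.47,0,0.01,0],
    [-0.47,0,0.04,0],
    [-0.47,0,0.06,0],
    [-0.47,0,0.08,0],
    [-0.46,0,0.1,0],
    [0,0,0,0],
    [0,0,0,0],
  ],
)

```text
clock: 5.62
eef_pos: [470.2, 329.8, 89.1]
tcp_rot: [-3.142, -0.0, 0.22]
contact_force: [-0.3, -0.6, 6.1]
opening: 0.72
```

```bash
python3 - <<'E'
from h import *
p,d=cams.grab_frame("scene"); np.save("scene2.npy",d)
cv2.imwrite("pics/t1.png",cv2.resize(p[290:430,130:290,::-1],(640,560),interpolation=2))
E
```

```text
(no output)
```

View pics/t1.png

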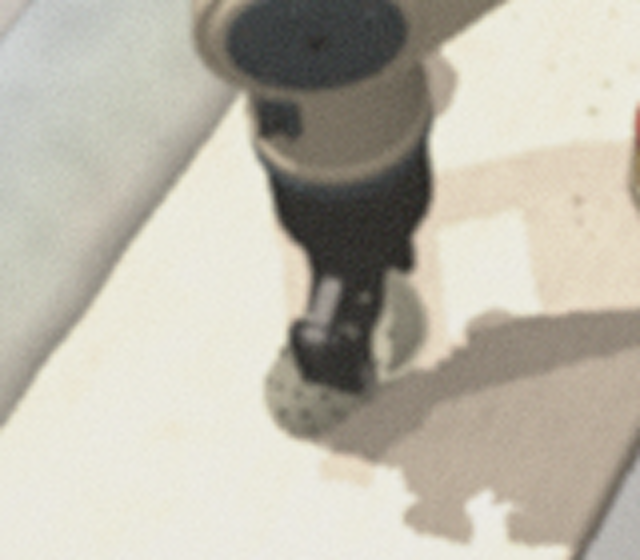

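The mould is clearly tilted in the jaws (left picture, foot at about (300,400), rim at (405,320)). I'll firm the grip, lift to carry height, and measure the pose in hand.

drive_tool(
  deltas=[
    [0,0,0,0],
    [0,0,0,0],
    [0,0,-0.5,0],
    [0,0,-1.5,0],
    [0,0,-2.5,0],
    [0,0,-3,0],
    [0,0,-3,0],
    [0,0,-3,0],
    [0,0,-3,0],
    [0,0,-2.5,0],
    [0,0,-1,0],
    [0,0,0,0],
  ],
  force=60,
)

```text
clock: 6.67
eef_pos: [471.2, 330.5, 290.9]
tcp_rot: [-3.14, -0.004, 0.22]
contact_force: [-0.5, 1.2, -1.4]
opening: 0.699
```

```bash
cat > held.py <<'E'
from fit import *
def held(tag):
    s=r.sense(); T=np.array(s['eef_pos']); yaw=s['tcp_rot'][2]
    out=[]
    for n in("scene","top"):
        p,d=cams.grab_frame(n); np.save(f"{n}_{tag}.npy",d)
        P=cloud(n,d).reshape(-1,3); P=P[~np.isnan(P[:,0])]
        e=np.array([np.sin(yaw),-np.cos(yaw),0]); q=P-T
        g=(abs(q@e)>27)&(q[:,2]>-22)&(abs(q@np.array([np.cos(yaw),np.sin(yaw),0]))<20)  # finger pads
        K=P[(np.linalg.norm(q,axis=1)<120)&(q[:,2]<50)&~g]
        out.append((n,K,p))
    return s,T,yaw,out
def fith(K,T,yaw,x0t=.5):
    # known: axis lies in jaw-normal plane, passes (free s offset) near grasp; free: mouth xyz, tilt ; yaw fixed
    from scipy.optimize import least_squares
    a=axis(yaw,x0t); x=np.r_[T+[0,0,2]+18*a,x0t]
    for _ in range(5):
        d,s,rad=cupdist(K,x[:3],axis(yaw,x[3])); k=(s>-108)&(s<6)&(rad<38)
        x=least_squares(lambda x:cupdist(K[k],x[:3],axis(yaw,x[3]))[0],x,loss='soft_l1',f_scale=2).x
    return x,k.sum(),np.median(abs(cupdist(K[k],x[:3],axis(yaw,x[3]))[0]))
E
python3 - <<'E'
from held import *
s,T,yaw,out=held("h1"); print(T.round(1),yaw,s['contact_force'],s['opening'])
for n,K,p in out:
    if len(K)<80: print(n,len(K)); continue
    for t in(.4,.6):
        x,k,e=fith(K,T,yaw,t); a=axis(yaw,x[3]); off=x[:3]-T-[0,0,2]
        print(n,k,e.round(2),"rim",x[:3].round(1),"tilt",x[3].round(3),"along",(off@a).round(1),"perp",(off-off@a*a).round(1))
p=out[0][2]; c=cams.camera_params("scene"); X=np.array(c['R'])@T+np.array(c['t']); u=int(c['fx']*X[0]/X[2]+c['cx']);v=int(c['fy']*X[1]/X[2]+c['cy'])
cv2.imwrite("pics/h1.png",cv2.resize(p[max(0,v-70):v+70,max(0,u-80):u+80,::-1],(640,560),interpolation=2))
E
```

```text
[471.2 330.5 290.9] 0.21978641855495762 [-0.46803919  1.16234436 -1.36243579] 0.6992876757151447
scene 800 0.56 rim [468.4 332.2 316.4] tilt 0.388 along 22.7 perp [5.6 3.5 2.5]
scene 800 0.56 rim [468.4 332.2 316.4] tilt 0.388 along 22.7 perp [5.6 3.5 2.5]
top 139 0.71 rim [461.1 329.5 333.9] tilt 0.393 along 41.8 perp [5.6 2.4 2.5]
top 142 0.71 rim [462.6 329.7 331.2] tilt 0.393 along 38.7 perp [5.8 2.4 2.6]
```

View pics/h1.png

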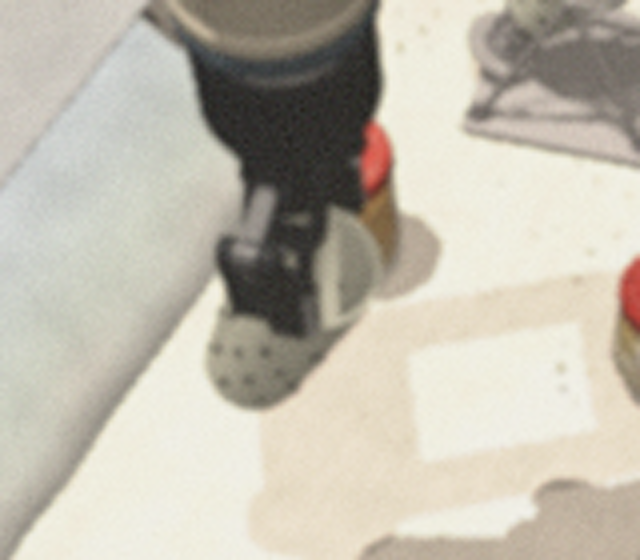

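The mould is held at a tilt of about 0.39 rad, and the rest can be aligned inside the nest. Both fits read about 4 mm high, so I'll work in relative measurements from the same scene camera. Moving to just above the mouth.

drive_tool(
  deltas=[
    [-0.3,1.0,0,0],
    [-0.6,2.0,0,0],
    [-1.0,3.3,0,0],
    [-1.1,3.7,0,0],
    [-1.1,3.7,0,0],
    [-1.1,3.7,0,0],
    [-1.1,3.7,0,0],
    [-1.1,3.7,0,0],
    [-1.1,3.7,0,0],
    [-1.0,3.3,0,0],
    [-0.7,2.4,0,0],
    [-0.5,1.6,0,0],
  ],
)

```text
clock: 7.77
eef_pos: [442.2, -45.6, 286.8]
tcp_rot: [-3.141, 0.003, 0.218]
contact_force: [0.8, -0.1, -1.5]
opening: 0.693
```

drive_tool(
  deltas=[
    [0,0,0.5,0],
    [0,0,0.5,0],
    [0,0,0,0],
    [0,0,0,0],
    [0,0,0,0],
  ],
)

```text
clock: 8.18
eef_pos: [444.0, -42.1, 278.1]
tcp_rot: [-3.141, 0.001, 0.221]
contact_force: [0.1, -0.2, -0.9]
opening: 0.692
```

```bash
cat > look.py <<'E'
from held import *
import sys
tag=sys.argv[1]; full=len(sys.argv)>2
s,T,yaw,out=held(tag); print(T.round(1),yaw.round(3),s['contact_force'].round(1),round(s['opening'],3))
aN=axis(.22,.5); b1=np.array([np.cos(.22),np.sin(.22),0]); bx=np.cross([-np.sin(.22),np.cos(.22),0],aN)
for n,K,p in out:
    P=cloud(n,np.load(f"{n}_{tag}.npy")).reshape(-1,3); P=P[~np.isnan(P[:,0])]
    # nest, yaw .22 tilt .5 fixed, outer wall region just below the mouth
    m=np.array([498.,-31,165.])
    for _ in range(5):
        d,ss,rad=cupdist(P,m,aN); k=(ss>-70)&(ss<3)&(rad<38)&(P[:,2]>85)
        m=least_squares(lambda m:cupdist(P[k],m,aN)[0],m,loss='soft_l1',f_scale=2).x
    print(n,"nest",m.round(1),k.sum(),np.median(abs(cupdist(P[k],m,aN)[0])).round(2))
    K=K[(cupdist(K,m,aN)[1]>4)]
    if len(K)<150: print(n,len(K)); continue
    x,k,e=fith(K,T,yaw,.4); a=axis(yaw,x[3]); off=x[:3]-T-[0,0,2]
    foot=x[:3]-110*a; q=foot-m
    print(n,k,e.round(2),"rim",x[:3].round(1),"tilt",x[3].round(3),"along",(off@a).round(1),"foot in nest x,y,z",np.round([q@bx,q@np.array([-np.sin(.22),np.cos(.22),0]),q@aN],1))
if full:
    pi=[]
    for n,K,p in out:
        c=cams.camera_params(n); X=np.array(c['R'])@np.array([490,-35,200])+np.array(c['t']); u=int(c['fx']*X[0]/X[2]+c['cx']);v=int(c['fy']*X[1]/X[2]+c['cy'])
        pi.append(cv2.resize(p[v-60:v+60,u-50:u+50,::-1],(400,480),interpolation=2))
    cv2.imwrite(f"pics/{tag}.png",np.hstack(pi))
E
python3 look.py n1 1
```

```text
[444.  -42.1 278.1] 0.221 [ 0.1 -0.2 -0.9] 0.692
scene nest [496.6 -27.6 164.1] 824 1.28
scene 742 0.85 rim [442.2 -39.2 303.4] tilt 0.37 along 22.1 foot in nest x,y,z [ 3.7  0.6 39.9]
top nest [498. -31. 165.] 0 nan
top 72
  return _methods._mean(a, axis=axis, dtype=dtype,
  ret = ret.dtype.type(ret / rcount)
```

View pics/n1.png

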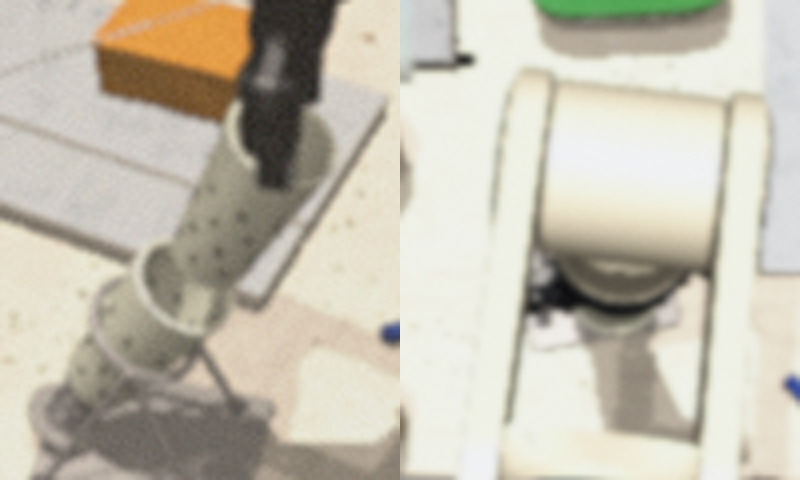

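The foot is just above the mouth in the left view, with the ring centred at about (185,290) and the foot at (210,275). The nest's y differs between fits by about 3 mm, so I'll cross-check once with the rim ring pixels.

```bash
python3 - <<'E'
from fit import *
def proj(n,X):
    c=cams.camera_params(n); Y=np.array(c['R'])@X+np.array(c['t']); return np.array([c['fx']*Y[0]/Y[2]+c['cx'],c['fy']*Y[1]/Y[2]+c['cy']])
# fixed yaw fits on initial clouds, by depth
for n in("top","scene"):
    P=np.load(n+"W.npy").reshape(-1,3);P=P[~np.isnan(P[:,0])]
    for yaw in(.22,.3):
      for rim in(0,1):
        a=axis(yaw,.5);m=np.array([499.,-31,165])
        for _ in range(6):
            d,s,rad=cupdist(P,m,a);k=(s>(-12 if rim else -60))&(s<4)&(rad<38)&(rad>(24 if rim else 0))&(P[:,2]>85)
            m=least_squares(lambda m:cupdist(P[k],m,a)[0],m,loss='soft_l1',f_scale=2).x
        print(n,yaw,rim,m.round(1),k.sum())
# rim contrast: optimise projected ring brightness
ims={n:cv2.GaussianBlur(cv2.cvtColor(cv2.imread(f"pics/{n}0.png"),cv2.COLOR_BGR2GRAY),(0,0),.7).astype(np.float32) for n in("top","scene")}
def ring(m,a,rr): 
    e1=np.cross(a,[0,1,0.]);e1/=np.linalg.norm(e1);e2=np.cross(a,e1);th=np.linspace(0,2*np.pi,120)
    return m+rr*(np.cos(th)[:,None]*e1+np.sin(th)[:,None]*e2)
def score(n,m,a):
    f=lambda rr:cv2.remap(ims[n],*[np.array([proj(n,X) for X in ring(m,a,rr)],np.float32)[:,i:i+1].copy() for i in(0,1)],cv2.INTER_LINEAR)
    return 2*f(30).mean()-f(25.5).mean()-f(34.5).mean()*.3
from scipy.optimize import minimize
for nm,m0,a in(("nest",[498,-31,164],axis(.22,.5)),("mould",[517,340.5,110],np.array([0,0,1.]))):
    for n in("top","scene"):
        z=m0[2]
        best=max(((score(n,np.array([m0[0]+dx,m0[1]+dy,z]),a),dx,dy) for dx in range(-8,9,2) for dy in range(-8,9,2)))
        rs=minimize(lambda v:-score(n,np.array([m0[0]+v[0],m0[1]+v[1],z]),a),best[1:],method='Nelder-Mead')
        print(nm,n,"at z",z,(np.array(m0[:2])+rs.x).round(1),-rs.fun)
E
```

```text
top 0.22 0 [500.9 -30.3 168. ] 425
top 0.22 1 [496.1 -32.  169.5] 114
top 0.3 0 [501.2 -31.1 167.6] 429
top 0.3 1 [497.3 -31.8 167. ] 131
scene 0.22 0 [496.7 -27.4 164.3] 907
scene 0.22 1 [494.8 -30.4 170. ] 164
scene 0.3 0 [496.8 -28.5 164.5] 906
scene 0.3 1 [495.  -30.6 169.9] 166Traceback (most recent call last):
  File "<stdin>", line 26, in <module>
  File "<stdin>", line 26, in <genexpr>
  File "<stdin>", line 21, in score
  File "<stdin>", line 20, in <lambda>
  File "<stdin>", line 3, in proj
ValueError: time passes only in moves, steps and waits
```

```bash
cat > ring.py <<'E'
from fit import *
from scipy.optimize import minimize
C={n:cams.camera_params(n) for n in("top","scene")}
def proj(n,X):
    c=C[n]; Y=X@np.array(c['R']).T+np.array(c['t']); return np.stack([c['fx']*Y[:,0]/Y[:,2]+c['cx'],c['fy']*Y[:,1]/Y[:,2]+c['cy']],1).astype(np.float32)
ims={n:cv2.GaussianBlur(cv2.cvtColor(cv2.imread(f"pics/{n}0.png"),cv2.COLOR_BGR2GRAY),(0,0),.7).astype(np.float32) for n in("top","scene")}
def ring(m,a,rr):
    e1=np.cross(a,[0,1,0.]);e1/=np.linalg.norm(e1);e2=np.cross(a,e1);th=np.linspace(0,2*np.pi,120)
    return m+rr*(np.cos(th)[:,None]*e1+np.sin(th)[:,None]*e2)
def score(n,m,a):
    f=lambda rr:cv2.remap(ims[n],*[proj(n,ring(m,a,rr))[:,i:i+1].copy() for i in(0,1)],cv2.INTER_LINEAR)
    return 2*f(30).mean()-f(25.5).mean()-f(34.5).mean()*.3
E
python3 - <<'E'
from ring import *
for nm,m0,a in(("nest",[498,-31,162],axis(.22,.5)),("nest",[498,-31,166],axis(.22,.5)),("mould",[517,340.5,110],np.array([0,0,1.]))):
    for n in("top","scene"):
        z=m0[2]; g=lambda v:-score(n,np.array([m0[0]+v[0],m0[1]+v[1],z]),a)
        b=min((g((dx,dy)),dx,dy) for dx in range(-8,9,2) for dy in range(-8,9,2))
        rs=minimize(g,b[1:],method='Nelder-Mead'); print(nm,n,z,(np.array(m0[:2])+rs.x).round(1),round(-rs.fun,1))
E
```

```text
nest top 162 [499.9 -31. ] 151.8
nest scene 162 [501.  -33.8] 152.6
nest top 166 [499.2 -31. ] 151.4
nest scene 166 [499.5 -31. ] 152.2
mould top 110 [518.6 340.5] 184.8
mould scene 110 [519.  340.5] 184.7
```

The ring fits agree from both cameras: the nest mouth is at about (499,-31,166), and the mould's start was at (518.7,340.5). By kinematics the foot is nearly centred over the mouth, but the tilt is about 0.13 rad short. A second rock on free worktop near (467,219) is gentler than forcing it in the nest.

drive_tool(
  deltas=[
    [0,0,-1,0],
    [0.2,-1,-1.5,0],
    [0.8,-2.5,0,0],
    [1.2,-3.5,0,0],
    [1.2,-3.5,0,0],
    [1.2,-3.5,0,0],
    [1.2,-3.5,0,0],
    [1.2,-3.5,0,0],
    [0.8,-2.5,0,0],
    [0.2,-0.5,1,0],
    [0,0,2,0],
    [0,0,3.5,0],
  ],
)

```text
clock: 9.28
eef_pos: [472.0, 210.5, 241.2]
tcp_rot: [-3.141, -0.007, 0.222]
contact_force: [1.0, 0.1, -1.1]
opening: 0.691
```

drive_tool(
  deltas=[
    [0,0,3.5,0],
    [0,0,3.5,0],
    [0,0,3,0],
    [0,0,2,0],
    [0,0,1.5,0],
    [0,0,0.5,0],
    [0,0,0,0],
    [0,0,0,0],
  ],
)

```text
clock: 9.95
eef_pos: [470.4, 208.9, 99.3]
tcp_rot: [-3.142, -0.001, 0.22]
contact_force: [-0.3, 0.2, 0.4]
opening: 0.693
```

drive_tool(
  deltas=[
    [0,0,0.4,0],
    [0,0,0.3,0],
    [0,0,0.2,0],
    [0,0,0.1,0],
    [0,0,0,0],
  ],
)

```text
clock: 10.37
eef_pos: [471.3, 209.4, 90.5]
tcp_rot: [-3.141, -0.003, 0.22]
contact_force: [-2.1, -1.5, 16.1]
opening: 0.696
```

drive_tool(
  deltas=[
    [0,0,0,0],
    [0,0,0.1,0],
    [-0.25,0,0.05,0],
    [-0.25,0,0.05,0],
    [-0.25,0,0.05,0],
    [-0.25,0,0.05,0],
    [-0.25,0,0.05,0],
    [-0.25,0,0.06,0],
    [-0.25,0,0.07,0],
    [-0.25,0,0.07,0],
    [0,0,0,0],
  ],
  force=20,
)

```text
clock: 11.28
eef_pos: [451.3, 204.9, 85.1]
tcp_rot: [-3.141, -0.003, 0.22]
contact_force: [-4.3, -1.3, 20.8]
opening: 0.695
```

drive_tool(
  deltas=[
    [0,0,0,0],
    [0,0,0,0],
    [0,0,-0.5,0],
    [0,0,-1.5,0],
    [0,0,-2.5,0],
    [0,0,-3,0],
    [0,0,-3,0],
    [0,0,-3,0],
    [0,0,-3,0],
    [0,0,-2.5,0],
    [0,0,-1,0],
    [0,0,0,0],
  ],
  force=60,
)

```text
clock: 12.28
eef_pos: [451.6, 205.0, 285.6]
tcp_rot: [-3.141, -0.005, 0.22]
contact_force: [-0.0, 0.7, -1.5]
opening: 0.694
```

```bash
cat > hr.py <<'E'
from held import *
import sys
s,T,yaw,out=held(sys.argv[1]); print(T.round(1),yaw.round(3))
n,K,p=out[0]
x,k,e=fith(K,T,yaw,.45); a=axis(yaw,x[3]); off=x[:3]-T-[0,0,2]; b1=np.array([np.cos(yaw),np.sin(yaw),0]);ex=np.cos(x[3])*b1+np.sin(x[3])*np.array([0,0,1])
print(k,e.round(2),"tilt",x[3].round(3),"along",(off@a).round(1),"perp x",(off@ex).round(1),"perp y",(off@np.array([-np.sin(yaw),np.cos(yaw),0])).round(1))
cv2.imwrite(f"pics/{sys.argv[1]}.png",p[:,:,::-1])
E
python3 hr.py h2
```

```text
[451.6 205.  285.6] 0.22
792 0.64 tilt 0.396 along 20.4 perp x 7.2 perp y 2.1
```

Tilt is still about 0.40, because the foot just slid on the worktop. That leaves about 0.11 rad of error, which fits freely down to about 32 mm deep. There I can open the jaws a little at a time: the taper lets the mould settle and align in small steps. Going back above the mouth with 20 mm clearance.

drive_tool(
  deltas=[
    [-0.3,1.0,0,0],
    [-0.6,2.5,0,0],
    [-0.8,3.5,0,0],
    [-0.8,3.5,0,0],
    [-0.8,3.5,0,0],
    [-0.8,3.5,0,0],
    [-0.7,3.0,0,0],
    [-0.5,2.1,0,0],
    [-0.3,1.0,0,0],
    [-0.1,0.4,0,0],
    [0,0,0,0],
    [0,0,0,0],
  ],
)

```text
clock: 13.38
eef_pos: [446.8, -41.6, 282.5]
tcp_rot: [-3.141, 0.001, 0.22]
contact_force: [0.2, 0.2, -1.0]
opening: 0.696
```

drive_tool(
  deltas=[
    [-0.07,0.07,0.7,0],
    [0,0,0.8,0],
    [0,0,0.7,0],
    [0,0,0,0],
    [0,0,0,0],
    [0,0,0,0],
  ],
)

```text
clock: 13.88
eef_pos: [446.6, -42.8, 261.0]
tcp_rot: [-3.141, 0.0, 0.22]
contact_force: [0.9, -0.2, -0.9]
opening: 0.69
```

```bash
python3 look.py n2 1 2>/dev/null | grep -v top
```

```text
[446.6 -42.8 261. ] 0.22 [ 0.9 -0.2 -0.9] 0.69
scene nest [496.2 -26.8 164.9] 749 1.31
scene 678 0.87 rim [440.9 -39.9 292.9] tilt 0.403 along 29.4 foot in nest x,y,z [ 0.8 -0.7 30.1]
```

View pics/n2.png

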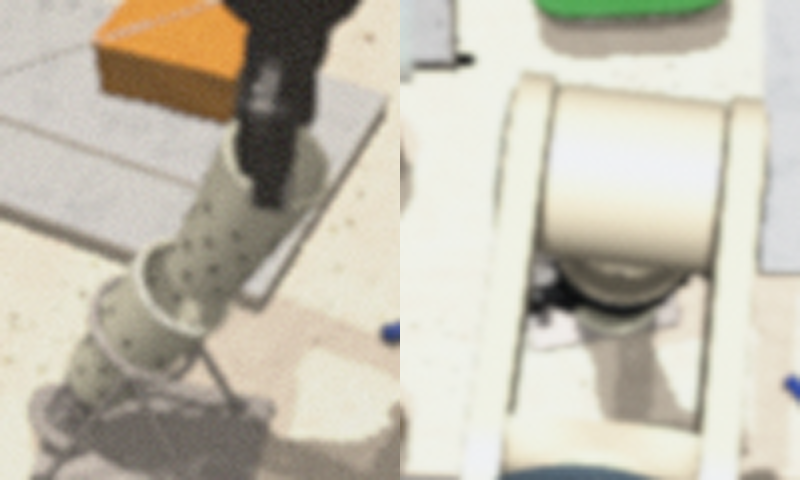

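The foot is now about 20–30 mm above the mouth and within a few mm of its axis by both estimates. I'll feed it along the leaning axis and watch the force.

drive_tool(
  deltas=[
    [0.34,0,0.44,0],
    [0.24,0,0.44,0],
    [0.24,0,0.44,0],
    [0.24,0,0.44,0],
    [0.24,0,0.44,0],
    [0.24,0,0.44,0],
    [0,0,0,0],
    [0,0,0,0],
  ],
)

```text
clock: 14.65
eef_pos: [461.4, -39.7, 234.3]
tcp_rot: [-3.141, 0.001, 0.22]
contact_force: [-0.1, 0.1, -0.8]
opening: 0.693
```

drive_tool(
  deltas=[
    [0.15,0,0.26,0],
    [0.15,0,0.26,0],
    [0.15,0,0.27,0],
    [0,0,0,0],
    [0,0,0,0],
  ],
)

```text
clock: 15.07
eef_pos: [465.9, -38.7, 226.6]
tcp_rot: [-3.141, 0.0, 0.22]
contact_force: [-0.3, 0.6, -0.5]
opening: 0.695
```

```bash
python3 look.py n3 1 2>/dev/null | grep -v top
```

```text
[465.9 -38.7 226.6] 0.22 [-0.3  0.6 -0.5] 0.695
scene nest [497.2 -28.9 167. ] 625 1.57
scene 553 0.78 rim [463.2 -36.2 252.1] tilt 0.397 along 22.4 foot in nest x,y,z [ -1.    0.3 -18.1]
```

View pics/n3.png

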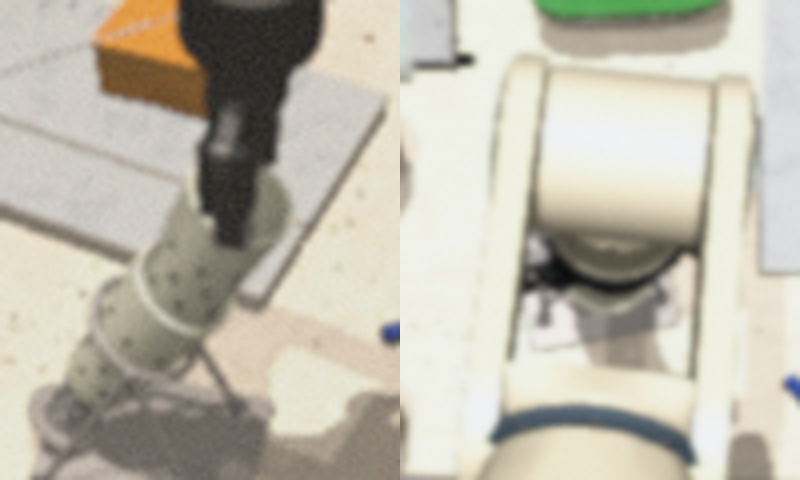

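The mould is visibly inside the ring, with the foot about 18–20 mm deep and no contact force. Another 12 mm.

drive_tool(
  deltas=[
    [0.15,0,0.26,0],
    [0.15,0,0.26,0],
    [0.15,0,0.26,0],
    [0,0,0,0],
    [0,0,0,0],
    [0,0,0,0],
  ],
)

```text
clock: 15.67
eef_pos: [470.3, -37.7, 218.9]
tcp_rot: [-3.141, 0.0, 0.22]
contact_force: [0.3, -0.9, -0.7]
opening: 0.695
```

drive_tool(
  deltas=[
    [0.1,0,0.17,0],
    [0.1,0,0.18,0],
    [0,0,0,0],
    [0,0,0,0],
    [0,0,0,0],
  ],
)

```text
clock: 16.08
eef_pos: [472.2, -37.5, 215.5]
tcp_rot: [3.141, 0.0, 0.22]
contact_force: [-1.1, -1.6, 0.3]
opening: 0.688
```

```bash
python3 look.py n4 2>/dev/null | grep -v top
```

```text
[472.2 -37.5 215.5] 0.22 [-1.1 -1.6  0.3] 0.688
scene nest [495.6 -26.9 166. ] 619 1.47
scene 490 0.85 rim [467.5 -35.  246. ] tilt 0.384 along 28.0 foot in nest x,y,z [ -0.   -1.8 -25. ]
```

No significant contact at about 30 mm deep, still held. Now I'll loosen the jaws slightly so the mould can align and settle in steps.

drive_tool(
  deltas=[
    [0,0,0,0],
    [0,0,0,0],
    [0,0,0,0],
    [0,0,0,0],
    [0,0,0,0],
  ],
  jaw=0.3,
  force=20,
)

```text
clock: 16.6
eef_pos: [472.3, -37.3, 215.5]
tcp_rot: [3.141, -0.0, 0.22]
contact_force: [-2.0, -3.2, 0.3]
opening: 0.705
```

```bash
python3 look.py n5 2>/dev/null | grep -v top
```

```text
[472.3 -37.3 215.5] 0.22 [-2.  -3.2  0.3] 0.705
scene nest [495.9 -27.  165.4] 609 1.45
scene 492 0.9 rim [467.7 -35.1 245.6] tilt 0.388 along 27.5 foot in nest x,y,z [  0.4  -1.8 -24.8]
```

The force on the tool shows light wall contact: the nest is pushing the mould towards -y and -x. I'll relieve it with a small shift that way, then loosen a little more.

drive_tool(
  deltas=[
    [-0.05,0.08,0,0],
    [-0.05,0.08,0,0],
    [0,0,0,0],
    [0,0,0,0],
    [0,0,0,0],
  ],
)

```text
clock: 17.12
eef_pos: [471.8, -39.0, 215.5]
tcp_rot: [-3.141, -0.0, 0.22]
contact_force: [0.0, -0.2, -0.6]
opening: 0.7
```

drive_tool(
  deltas=[
    [0,0,0,0],
    [0,0,0,0],
    [0,0,0,0],
    [0,0,0,0],
  ],
  jaw=0.28,
)

```text
clock: 17.45
eef_pos: [471.7, -39.0, 215.5]
tcp_rot: [-3.142, -0.0, 0.22]
contact_force: [-0.0, -0.1, -1.3]
opening: 0.718
```

```bash
python3 look.py n6 2>/dev/null | grep -v top
```

```text
[471.7 -39.  215.5] 0.22 [-0.  -0.1 -1.3] 0.718
scene nest [495.9 -27.3 166.8] 626 1.48
scene 490 0.84 rim [467.7 -36.2 245. ] tilt 0.385 along 26.7 foot in nest x,y,z [ -1.   -2.6 -26.5]
```

Contact is relieved: only the mould's weight of about 1 N remains. It's held lightly, so I'll feed 6 mm deeper while watching the force.

drive_tool(
  deltas=[
    [0.08,0,0.17,0],
    [0.08,0,0.18,0],
    [0.08,0,0.17,0],
    [0,0,0,0],
    [0,0,0,0],
    [0,0,0,0],
  ],
)

```text
clock: 18.05
eef_pos: [473.8, -38.5, 210.2]
tcp_rot: [-3.141, 0.001, 0.22]
contact_force: [-2.5, 0.4, 0.7]
opening: 0.722
```

drive_tool(
  deltas=[
    [-0.15,0,0,0],
    [-0.15,0,0,0],
    [0,0,0,0],
    [0,0,0,0],
    [0,0,0,0],
  ],
)

```text
clock: 18.47
eef_pos: [471.3, -39.2, 210.4]
tcp_rot: [3.141, -0.001, 0.22]
contact_force: [-0.2, -0.6, -0.6]
opening: 0.719
```

```bash
python3 look.py n7 2>/dev/null | grep -v top
```

```text
[471.3 -39.2 210.4] 0.22 [-0.2 -0.6 -0.6] 0.719
scene nest [495.4 -27.3 166.9] 626 1.4
scene 446 0.92 rim [466.3 -36.6 240. ] tilt 0.426 along 27.0 foot in nest x,y,z [  0.2  -2.7 -30.9]
```

Tilt is now 0.43 and the foot is 31–37 mm deep, still held and unloaded. Loosening further so it slides down by itself.

drive_tool(
  deltas=[
    [0,0,0,0],
    [0,0,0,0],
    [0,0,0,0],
    [0,0,0,0],
  ],
  jaw=0.26,
)

```text
clock: 18.9
eef_pos: [471.1, -39.2, 210.3]
tcp_rot: [3.142, -0.0, 0.22]
contact_force: [0.1, 0.0, -0.3]
opening: 0.74
```

drive_tool(
  deltas=[
    [0,0,0,0],
    [0,0,0,0],
    [0,0,0,0],
    [0,0,0,0],
  ],
  jaw=0.24,
)

```text
clock: 19.23
eef_pos: [471.1, -39.2, 210.3]
tcp_rot: [3.142, 0.0, 0.22]
contact_force: [0.1, 0.2, 0.4]
opening: 0.76
```

```bash
python3 look.py n8 1 2>/dev/null | grep -v top
```

```text
[471.1 -39.2 210.3] 0.22 [0.1 0.2 0.4] 0.76
scene nest [493.8 -27.2 168.7] 630 1.4
scene 374 0.98 rim [467.9 -35.8 215.5] tilt 0.608 along 4.0 foot in nest x,y,z [ 10.5  -2.8 -55.3]
```

The mould has slid down to about 55 mm deep. I'll open fully and withdraw straight up.

drive_tool(
  deltas=[
    [0,0,0,0],
    [0,0,0,0],
    [0,0,0,0],
    [0,0,0,0],
    [0,0,0,0],
  ],
  jaw=0,
)

```text
clock: 19.75
eef_pos: [471.1, -39.2, 210.3]
tcp_rot: [-3.142, -0.0, 0.22]
contact_force: [0.3, 0.2, -0.2]
opening: 0.997
```

drive_tool(
  deltas=[
    [0,0,-0.5,0],
    [0,0,-1,0],
    [0,0,-1.5,0],
    [0,0,-2,0],
    [0,0,-3,0],
    [0,0,-3,0],
    [-1,2,-2,0],
    [-1,3,0,0],
    [-1,3,0,0],
    [-0.5,2,0,0],
    [0,0,0,0],
    [0,0,0,0],
  ],
)

```text
clock: 20.75
eef_pos: [458.6, -145.1, 341.1]
tcp_rot: [3.142, -0.001, 0.218]
contact_force: [0.0, 0.4, 0.1]
opening: 0.999
```

```bash
python3 - <<'E'
from fit import *
aN=axis(.22,.5)
for n in("scene","top"):
    p,d=cams.grab_frame(n); cv2.imwrite(f"pics/end_{n}.png",p[:,:,::-1])
    W=cloud(n,d); P=W.reshape(-1,3); P=P[~np.isnan(P[:,0])]
    d0,s,rad=cupdist(P,np.array([499.,-31,165]),aN)
    K=P[(s>4)&(s<70)&(rad<60)&(P[:,2]<260)]
    a=None
    if len(K)>60:
        x,k,e=fit(K,[499-24,-31-5,165+44,.22,.5],None,6); a=axis(x[3],x[4]); m=x[:3]
        print(n,len(K),k,e.round(2),"rim",m.round(1),"yaw,tilt",x[3:].round(3),"angle to nest",np.arccos(a@aN).round(3),"rim out",((m-[499,-31,165])@aN).round(1),"max s",np.percentile((K-[499,-31,165])@aN,98).round(1))
c=cv2.imread("pics/end_scene.png")[150:410,150:410];t=cv2.imread("pics/end_top.png")[180:310,180:310]
cv2.imwrite("pics/end.png",np.hstack([cv2.resize(c,(400,400),interpolation=2),cv2.resize(t,(400,400),interpolation=2)]))
E
```

```text
scene 733 733 0.96 rim [470.9 -35.1 216.3] yaw,tilt [0.196 0.488] angle to nest 0.017 rim out 58.6 max s 51.2
top 311 311 0.82 rim [472.1 -36.5 214.8] yaw,tilt [0.204 0.487] angle to nest 0.015 rim out 56.9 max s 54.3
```

View pics/end.png

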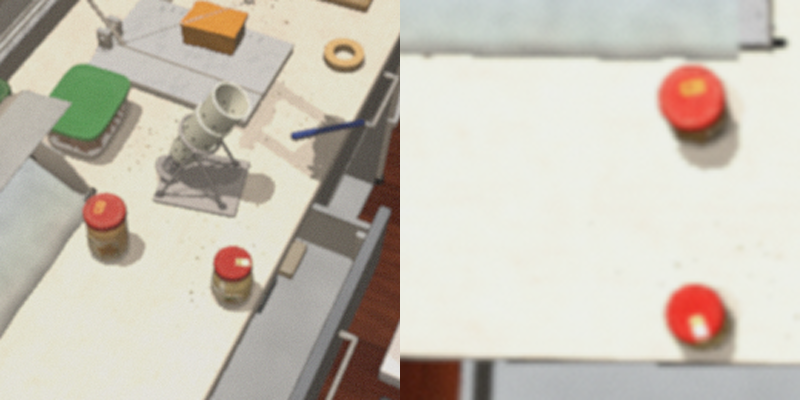

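The loose mould stands nested in the rack mould, axes 0.016 rad apart, rim 51–58 mm out. Jars, tape and marker are in place, and the arm is clear. Handing in.

```bash
python3 -c "
from rig import job,r
print(r.sense()['contact_force'].round(1)); print(job.sign_off())"
```

```text
[0.1 1.  0.3]
the job is handed in; nothing more can be done
None
```

The loose mould is resting, released, foot first in the rack's mould. I handed the job in at about 21 s of the 48 s allowed; no verdict is reported.

**How it was done:** The tool only points down, so I rocked the mould over its foot edge on the worktop to tilt it in the jaws. I fed it along the leaning axis, then opened the jaws a little at a time so it slid in under its own weight. I withdrew straight up.

**Last checks:**
- **Fit:** Both cameras put the moulds' axes within about 0.02 rad. The rim is 51–58 mm out of the mouth, so the foot is about 52–59 mm inside.
- **Guided in while held:** The foot was 31–37 mm deep before the final loosening.
- **Forces:** Force readings stayed below about 4 N during the insertion. Near the rack the force sensor showed only noise after release.
- **Bystanders:** The jars, tape and marker look unmoved in the last picture.

**What disagreed or fell short:**
- A second rock on the worktop, meant to add tilt, mostly slid. The last 0.1 rad of alignment happened inside the nest.
- The scene-camera depth fits differed from the arm's own position by up to 6 mm along the axis and about 3 mm sideways.
- The fit made between the jaws opening slightly and the full release gave a tilt of 0.61 rad. The clear view after withdrawing gave 0.49.
- I did not measure the spring travel directly.

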